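Hold open the tool cage that stores the flanged hub

ROBOT

A 7-joint arm with a two-finger parallel gripper is mounted at the origin on the work surface. World frame = base frame: x ahead of the robot, y to its left, z up, the work surface at z = 0. Lengths are in mm, angles in rad, forces in N, time in s.
With the tool pointing down it reaches from about 400 to 875 mm from the base axis. Payload 4.4 kg.
Tool frame: the origin (TCP) lies midway between the tips of the shut fingers; the grasp point (between the pads) lies ctrl.grip_depth behind it (ctrl.grip_depth is the distance from the TCP to the grasp point, in mm); z points along the fingers, y is the line along which they close (so a half turn about z gives the same grasp; the last joint's range is limited). The gripper opens to 85 mm and grips with 20 to 120 N. Pads are 22 mm wide; open, the fingers measure 114 mm over their backs; the gripper's body (76 mm by 85 mm) begins 54 mm behind the grasp point. The pads swing forward as they close: fully open they stand 13 mm farther back than shut.
Start: joints at [1.148, 0.628, 0.038, 1.517, -0.027, 0.996, -0.02], TCP at [227.058, -609.067, 231.313] pointing down, gripper open.
Joint ranges: [-3.06, 3.06], [-0.37, 2.12], [-1.25, 1.32], [0.18, 2.47], [-1.1, 4.24], [0.23, 1.98], [-2.94, 2.94]. Speed limits (rad/s): [2.57, 2.57, 3.14, 3.14, 3.14, 3.14, 3.14].

INTERFACE

Orientations are given as [roll, pitch, yaw] about the fixed x, y, z axes, in that order (R = Rz(yaw) Ry(pitch) Rx(roll)).
In Python, from cell import ctrl gives the robot as it stands.
- The arm moves only by the tool carry_out, never from a script. Its argument "deltas" is one flat list of numbers, 7 for each row, row after row: the turn, a rotation vector about the tool's x, y, z in degrees, then the shift along the tool's x, y, z in m, then the closure, from -1 (fully open) to 1 (shut). In form: [wx, wy, wz, dx, dy, dz, claw, wx, wy, wz, dx, dy, dz, claw, ...]. A call has 1 to 12 rows; each row shifts and turns the commanded pose from where the row before left it, along the tool's axes as they then stand; what a row does not reach is not made up. A row lasts 1/8 s, in which the tool goes at most 62.5 mm and 10.7 degrees, less where a joint would pass 70% of its speed; a pose out of reach is approached as far as the arm can. A call with a gripper value outside its range is refused whole. The fingers move at their own pace and stop on an object; the grip force is fixed at half the most. Time passes only in rows, so rows that do not move let the fingers close. It gives the time, the measured TCP pose, the force, the opening and the grip force at its end, in the units of the state.
- ctrl.read_state(): the state, without advancing time (a new reading comes with each control period).
- ctrl.get_image(name): name is "scene" or "top" or "wrist"; returns the picture (400x640x3 uint8, red, green, blue); there is no depth.
- ctrl.calibration(name): a dict with "mtx" (3x3 intrinsics, pixels), "R" (3x3) and "t" (3): a world point X has camera coordinates R X + t. Camera axes: x right, y down, z forward; pixel columns grow to the right and rows downward; lengths in mm; the calibration is good to about 2 mm. A picture is of the moment at which its call begins: read the wrist's pose just before it. calibration takes no time and is no camera call; for the wrist camera it gives the pose at the moment of the call.
- ctrl.finish_job(): hands the job in; it is judged then, once.
The state is a dict: "clock": time; "qpos": joint angles; "qd": joint speeds; "tau": joint torques, N m; "eef_pos": TCP position; "tool_rot": TCP orientation; "force": force on the tool from outside, world axes, zero at the start; "torque": the same for the moment, N m; "width": finger opening in mm; "gripper_force": force on a finger pad.
Only numpy, scipy, OpenCV 4.12 (cv2) and the standard library are available. Lean on these libraries where they do the work, as an engineer would, in place of code of your own. Each camera call takes 0.05 s, during which the arm holds its last target. There are 200 camera calls.

TASK

One of the two wire cages on the bench stores the flanged hub (a wide disc with a boss), the other an open sleeve: hold open the one with the hub so that a colleague can take it out, and leave the other cage and the things lying about alone. Squeeze its rear catch fully together first, then its front catch, then swing its gate by the post past the half-way detent until it stands square to the cage's front or a little beyond. The gate springs back if let go, so finish while still holding it wide open with the gripper.

Things in the scene. Friction and masses are not known exactly. Their poses are not given: they have to be found in the camera images.
- hub: Plain steel flanged hub, loose, standing in one of the two cages (which one changes): disc 96 mm across and 14 mm thick with a boss 36 mm across on top, 45 mm tall overall. Origin: centre of its underside.
- sleeve: Plain steel sleeve (open tube), loose, standing in the other cage: 48 mm outside, 36 mm bore, 75 mm tall. Origin: centre of its underside.
- cage_left: Wire cage on the left (+y) side, fixed; origin on its underside, front (towards the robot) is its -x. In its own frame (mm) it spans x -110 to 140, y -110 to 110, z 0 to 160. A flat deck, top at z 160, covers x -110 to 15 and carries two catches; behind it the top is open but for 2 wires, over a dark mat. Its -x face is closed by the gate.
- cage_left_hinge (a point): On the vertical hinge line of the gate of cage_left, on the underside: x -118, y +100 mm in the cage's frame. The shut gate (wire frame, 12 mm thick, z 12 to 150) runs from here along -y to its free edge 197 mm away. The detent's fixed bracket overhangs it near the hinge (cage frame x -172 to -80, y +50 to +80, up to z 180).
- cage_left_rear_mid (a point): Middle between the two upright jaws of the rear catch of cage_left: cage frame x -35, y +45, z 180 mm; fixed to the cage. The jaws face each other along the cage's x; each is 10 mm thick (x), 30 mm wide (y), 38 mm tall on the deck (top z 198); 50 mm over both before squeezing, 26 mm after.
- cage_left_rear (a joint): Rear catch of cage_left: travel of each jaw towards the other, 0 (as found) to 0.012 m (fully squeezed). The jaws are geared together, take about 5 N and stay where left. Until squeezed beyond about 0.008 its pin blocks the front catch.
- cage_left_front_mid (a point): Middle between the two upright jaws of the front catch of cage_left, near the gate's free edge: cage frame x -65, y -60, z 180 mm; fixed to the cage. The jaws face each other along the cage's y; each is 10 mm thick (y), 30 mm deep (x), top z 198; 50 mm over both before squeezing, 26 mm after.
- cage_left_front (a joint): Front catch of cage_left: travel of each jaw towards the other, 0 to 0.012 m (fully squeezed); geared jaws, about 5 N, they stay where left. It carries the hook over the gate's free edge, which clears the edge beyond about 0.008.
- cage_left_handle (a point): Handle of the gate of cage_left: upright round steel post, 16 mm in diameter, on the gate's top rail 135 mm from the hinge line, from z 150 to z 222; this point is on its axis at z 205 and moves with the gate. At gate angle a it is, in the cage's frame (mm), at x -118 - 135 sin a, y +100 - 135 cos a.
- cage_left_gate (a joint): Angle of the gate of cage_left, rad: 0 shut, 1.57 square to the front, stop at 1.9; it swings out towards the robot, then to +y. A spring pulls it shut (3 N at the handle half-way, 5 N wide open). The detent's bump, at about 0.8, takes about 10 N at the handle; let go beyond it, the gate drops back to about 1.
- cage_right: Wire cage on the right (-y) side, fixed; origin on its underside, front (towards the robot) is its -x. In its own frame (mm) it spans x -110 to 140, y -110 to 110, z 0 to 160. A flat deck, top at z 160, covers x -110 to 15 and carries two catches; behind it the top is open but for 2 wires, over a dark mat. Its -x face is closed by the gate.
- cage_right_hinge (a point): On the vertical hinge line of the gate of cage_right, on the underside: x -118, y -100 mm in the cage's frame. The shut gate (wire frame, 12 mm thick, z 12 to 150) runs from here along +y to its free edge 197 mm away. The detent's fixed bracket overhangs it near the hinge (cage frame x -172 to -80, y -50 to -80, up to z 180).
- cage_right_rear_mid (a point): Middle between the two upright jaws of the rear catch of cage_right: cage frame x -35, y -45, z 180 mm; fixed to the cage. The jaws face each other along the cage's x; each is 10 mm thick (x), 30 mm wide (y), 38 mm tall on the deck (top z 198); 50 mm over both before squeezing, 26 mm after.
- cage_right_rear (a joint): Rear catch of cage_right: travel of each jaw towards the other, 0 (as found) to 0.012 m (fully squeezed). The jaws are geared together, take about 5 N and stay where left. Until squeezed beyond about 0.008 its pin blocks the front catch.
- cage_right_front_mid (a point): Middle between the two upright jaws of the front catch of cage_right, near the gate's free edge: cage frame x -65, y +60, z 180 mm; fixed to the cage. The jaws face each other along the cage's y; each is 10 mm thick (y), 30 mm deep (x), top z 198; 50 mm over both before squeezing, 26 mm after.
- cage_right_front (a joint): Front catch of cage_right: travel of each jaw towards the other, 0 to 0.012 m (fully squeezed); geared jaws, about 5 N, they stay where left. It carries the hook over the gate's free edge, which clears the edge beyond about 0.008.
- cage_right_handle (a point): Handle of the gate of cage_right: upright round steel post, 16 mm in diameter, on the gate's top rail 135 mm from the hinge line, from z 150 to z 222; this point is on its axis at z 205 and moves with the gate. At gate angle a it is, in the cage's frame (mm), at x -118 - 135 sin a, y -100 + 135 cos a.
- cage_right_gate (a joint): Angle of the gate of cage_right, rad: 0 shut, 1.57 square to the front, stop at 1.9; it swings out towards the robot, then to -y. A spring pulls it shut (3 N at the handle half-way, 5 N wide open). The detent's bump, at about 0.8, takes about 10 N at the handle; let go beyond it, the gate drops back to about 1.
- cup: Bystander, loose: red plastic cup, 72 mm across, 85 mm tall, in front of the gap between the cages. Origin: under its middle.
- screwdriver: Bystander, loose: screwdriver lying between the cages. Origin: under its middle.
- wrench: Bystander, loose: steel wrench, 200 mm, lying on the left of the bench. Origin: under its middle.
- spray: Bystander, loose: blue spray can, 60 mm across, 190 mm tall, on the left. Origin: under its middle.
- bearing: Bystander, loose: steel bearing ring, 72 mm across, 18 mm high, on the right. Origin: under its middle.
- grinder: Bystander, loose: red angle grinder lying on the right. Origin: under its middle.
Things that resemble listed ones, but are neither listed nor needed, are in the scene too. What is shaped like the hub but turquoise is not meant.

How it is judged:
By the outcome, as a careful person would: the job done as asked, in the order asked, and still so for the second after the job is handed in, while the arm keeps its last pose, push and grip.
It also fails if it takes over 58 s, if anything falls off the work surface, if the arm or the gripper's body presses on something with over 40 N, if the wrist force passes 120 N, or if a joint passes its speed limit or range.

## Working session

There is one attempt and no reset: what is moved stays moved. The work goes in short steps, Python scripts to look and compute and a tool call to move; the robot and the scene stay as the last step left them, time stands still between calls to the robot, and variables do not carry over. Pictures are saved under pics/ and viewed, at most 10 in all, crops included, and the job is handed in when it is done.

Besides the shell and the picture viewer there is one more tool, called in YAML: its name, and indented under it one key for each argument. carry_out: Moves the arm, as the interface text tells. Its arguments: {"type":"object","properties":{"deltas":{"type":"array"}},"required":["deltas"]}

```bash
mkdir -p pics; ls; python3 - <<'E'
from cell import ctrl
import cv2,numpy as np
for n in("scene","top"):
    cv2.imwrite(f"pics/{n}0.png",ctrl.get_image(n)[:,:,::-1])
    c=ctrl.calibration(n); print(n,np.round(c["mtx"],1).tolist(),np.round(c["R"],4).tolist(),np.round(c["t"],1).tolist())
print(ctrl.read_state(),ctrl.grip_depth)
E
```

```text
pics
scene [[499.0, 0.0, 315.0], [0.0, 499.0, 197.6], [0.0, 0.0, 1.0]] [[-0.7056, 0.7085, 0.0122], [0.577, 0.5844, -0.5706], [-0.4114, -0.3955, -0.8211]] [416.1, -175.2, 1875.9]
top [[508.5, 0.0, 313.2], [0.0, 508.5, 200.7], [0.0, 0.0, 1.0]] [[0.0104, -0.9999, 0.0018], [-0.9969, -0.0105, -0.0774], [0.0774, -0.0009, -0.997]] [-93.9, 500.9, 1743.9]
{'clock': 0.1, 'qpos': array([ 1.14821972,  0.62927407,  0.0384794 ,  1.51830248, -0.02703529,
        0.99628773, -0.02001289]), 'qd': array([ 0.00048647, -0.00183323, -0.00224446, -0.00223427, -0.00099209,
        0.00014917,  0.00035164]), 'tau': array([ 3.83209001e-03, -5.64524603e+01,  1.23057570e+00, -1.93971831e+01,
        1.12807538e-02,  5.45796880e-03, -4.60281763e-05]), 'eef_pos': array([ 226.83295515, -608.52010915,  230.45739723]), 'tool_rot': array([-3.13983984e+00,  1.03627784e-05,  3.56715715e-01]), 'force': array([0.93836868, 0.61434501, 0.12789034]), 'torque': array([-0.0123452 , -0.00022366,  0.01903381]), 'gripper_force': 0.0, 'width': 85.40294239031252} 18.700000000000003
```

View pics/top0.png

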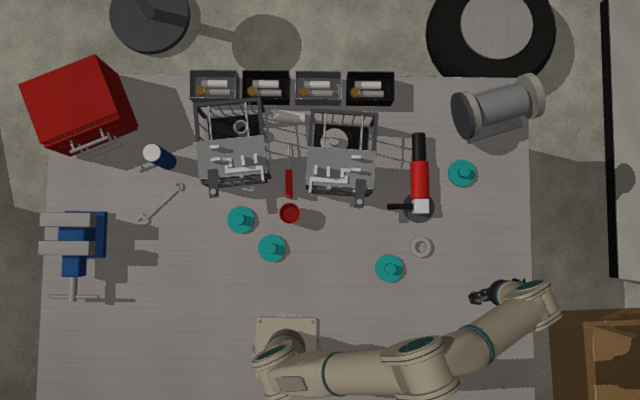

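View pics/scene0.png

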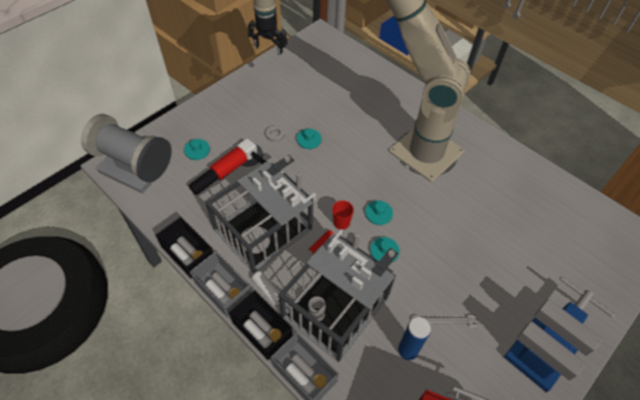

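The top view shows a narrow ring at about (240,127) in the left cage, which would be the sleeve. The right cage shows a wide grey disc at about (335,138), which would be the hub. The turquoise hub-shaped things at (241,219), (272,248), (390,268) and (462,173) are decoys. I'll confirm with an enlarged crop.

```bash
python3 - <<'E'
import cv2,numpy as np
t=cv2.imread("pics/top0.png");s=cv2.imread("pics/scene0.png")
a=cv2.resize(t[95:215,290:390],None,fx=5,fy=5,interpolation=cv2.INTER_CUBIC)[:600,:400]
b=cv2.resize(s[150:270,200:320][:,:],None,fx=5,fy=5,interpolation=cv2.INTER_CUBIC)
b=cv2.resize(s[160:280,200:280],None,fx=5,fy=5,interpolation=cv2.INTER_CUBIC)
a=cv2.resize(t[100:210,300:380],None,fx=5,fy=5,interpolation=cv2.INTER_CUBIC)
b=cv2.resize(s[155:265,200:320],(400,367),interpolation=cv2.INTER_CUBIC)
o=np.zeros((600,800,3),np.uint8);o[:550,:400]=a;o[:367,400:]=b
o[367:600,400:]=cv2.resize(t[95:165,190:310],(400,233),interpolation=cv2.INTER_CUBIC)
cv2.imwrite("pics/crop1.png",o)
E
```

```text
(no output)
```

View pics/crop1.png

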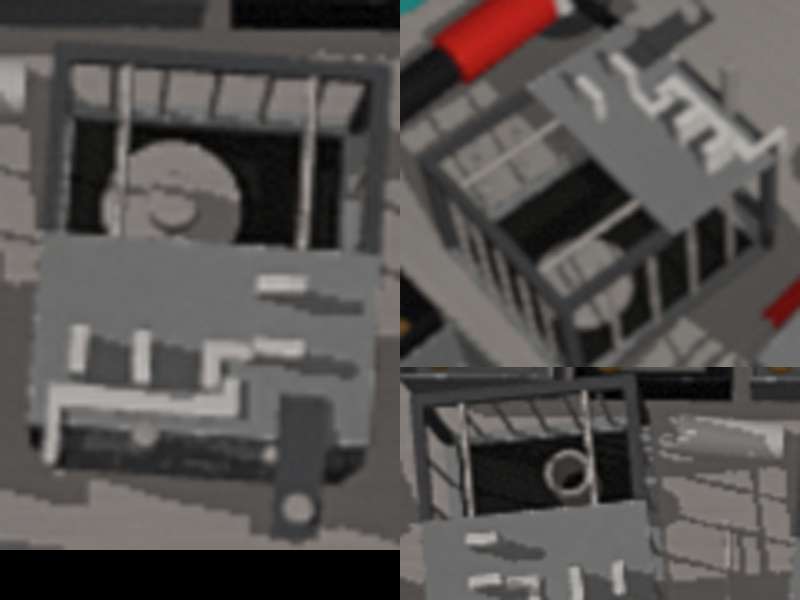

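The crop confirms it. The right cage holds a wide steel disc with a boss on the dark mat (top image about (335,138)), and the left cage holds an open ring. So cage_right is the one meant. Next I measure its deck and jaws from both views.

```bash
cat > h.py <<'E'
import numpy as np
def ray(c,p):
    d=c["R"].T@np.linalg.inv(c["mtx"])@np.array([p[0],p[1],1.]); o=-c["R"].T@c["t"]; return o,d/np.linalg.norm(d)
def plane(c,p,z):
    o,d=ray(c,p); return o+d*(z-o[2])/d[2]
def tri(r):
    A=np.zeros((3,3));b=np.zeros(3);P=[]
    for o,d in r:
        M=np.eye(3)-np.outer(d,d);A+=M;b+=M@o
    x=np.linalg.solve(A,b); return x,[float(np.linalg.norm(np.cross(x-o,d))) for o,d in r]
def fit(L,W): # planar rigid: W = R L + t
    L=np.array(L,float);W=np.array(W,float);l=L-L.mean(0);w=W-W.mean(0)
    a=np.arctan2((l[:,0]*w[:,1]-l[:,1]*w[:,0]).sum(),(l*w).sum())
    R=np.array([[np.cos(a),-np.sin(a)],[np.sin(a),np.cos(a)]]);t=W.mean(0)-R@L.mean(0)
    return a,R,t,np.linalg.norm(L@R.T+t-W,axis=1)
E
python3 - <<'E'
from cell import ctrl
from h import *
import cv2
T=ctrl.calibration("top");S=ctrl.calibration("scene")
ct=lambda u,v:(300+(u+.5)/5-.5,100+(v+.5)/5-.5)
cs=lambda u,v:(200+(u-399.5)/3.333-.5,155+(v+.5)/3.336-.5)
L=[(15,110),(15,-110),(-110,110),(-110,-110)]
W=[plane(T,ct(*p),160)[:2] for p in[(42,238),(378,262),(28,425),(372,447)]]
a,R,t,r=fit(L,W);print("deck",a,t,r)
for n,p,q in[("rl",(42,238),(672,230)),("rr",(378,262),(527,85))]:
    print(n,tri([ray(T,ct(*p)),ray(S,cs(*q))]))
g=cv2.cvtColor(cv2.imread("pics/top0.png"),6);m=(g>185).astype(np.uint8);m[:145]=0;m[200:]=0;m[:,:300]=0;m[:,380:]=0
k,l,s,c=cv2.connectedComponentsWithStats(m)
for i in range(1,k):
    w=plane(T,c[i],198)[:2];print(s[i],c[i].round(1),w.round(1),(R.T@(w-t)).round(1))
for p in[(282,284),(279,348),(79,348),(142,356)]:
    w=plane(T,ct(*p),198)[:2];print("jaw",w.round(1),(R.T@(w-t)).round(1))
w=plane(T,ct(146,432),222)[:2];print("post",w,R.T@(w-t))
E
```

```text
deck -0.05500711507958548 [ 644.02455152 -177.79100442] [1.9864777  3.67280523 2.14142259 2.51998983]
rl (array([664.73045855, -70.39462767, 155.44241829]), [0.7247727773254679, 0.7247727773254513])
rr (array([ 651.82597868, -287.61710503,  154.75051465]), [1.1335336301492827, 1.1335336301493792])
jaw [ 628.8 -221.2] [-12.8 -44.2]
jaw [ 588.3 -219.5] [-53.3 -44.7]
jaw [587.  -94.2] [-61.5  80.3]
jaw [ 582.4 -133.7] [-64.   40.6]
post [ 531.99763031 -135.86719569] [-114.16242436   35.70122795]
```

The jaws fall within 2 mm of where the deck fit puts them, and the deck height comes out near 155–160, so the cage pose is settled (yaw -0.055). I'll move over the rear catch.

carry_out:
  deltas: [0, 0, 0, 0, 0, -0.035, -1, 0, 0, 0, 0, 0, -0.035, -1, 0, 0, 0, 0.0493, -0.0232, 0, -1, 0, 0, 0, 0.0493, -0.0232, 0, -1, 0, 0, 0, 0.0493, -0.0232, 0, -1, 0, 0, 0, 0.0493, -0.0232, 0, -1, 0, 0, 0, 0.0493, -0.0232, 0, -1, 0, 0, 0, 0.0493, -0.0232, 0, -1, 0, 0, 0, 0.0493, -0.0232, 0, -1, 0, 0, 0, 0.0493, -0.0232, 0, -1, 0, 0, 0, 0.0493, -0.0232, 0, -1, 0, 0, 0, 0.0493, -0.0232, 0, -1]

```text
clock: 1.6
eef_pos: [608.8, -218.1, 300.9]
tool_rot: [-3.141, 0.001, 0.357]
force: [0.7, -1.3, 0.3]
width: 85.5
gripper_force: 0.0
```

carry_out:
  deltas: [0, 0, -9.5, 0, 0, 0, -0.5, 0, 0, -9.5, 0, 0, 0, -0.5, 0, 0, -9.5, 0, 0, 0, -0.5, 0, 0, -9.5, 0, 0, 0, -0.5, 0, 0, -9.5, 0, 0, 0, -0.5, 0, 0, -9.5, 0, 0, 0, -0.5, 0, 0, -9.4, 0, 0, 0, -0.5, 0, 0, 0, 0, 0, 0, -0.5, 0, 0, 0, 0, 0, 0, -0.5]

```text
clock: 2.72
eef_pos: [607.8, -219.6, 301.1]
tool_rot: [-3.141, -0.0, 1.513]
force: [-0.3, -0.4, -0.6]
width: 64.2
gripper_force: 0.0
```

```bash
python3 - <<'E'
from cell import ctrl
from h import *
import cv2
s=ctrl.read_state();print(s["clock"],s["eef_pos"],s["tool_rot"],s["qpos"].round(2),s["width"])
c=ctrl.calibration("wrist");im=ctrl.get_image("wrist");cv2.imwrite("pics/w1.png",im[:,:,::-1]);np.savez("w1.npz",**c)
E
```

```text
2.725 [ 607.79309968 -219.5658091   301.06053853] [-3.14108542e+00 -1.00106532e-04  1.51284775e+00] [ 0.48  0.58 -0.31  1.43  0.18  1.16  0.09] 64.19325061030348
```

View pics/w1.png

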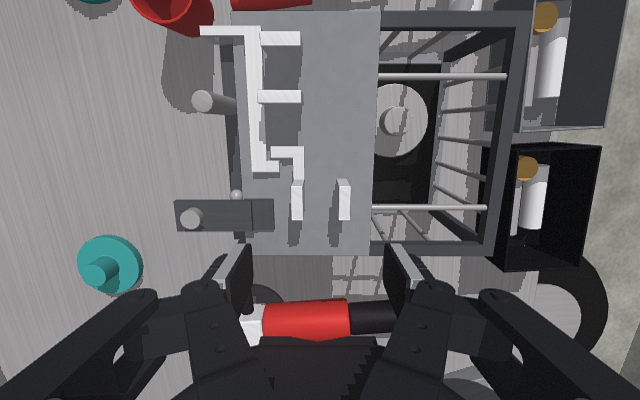

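The wrist view agrees. The rear jaws are at (297,200) and (344,200), the front jaws at (279,38) and (279,97), the post top at (202,100), and the hub with its boss at (397,120) in this cage. I'll check these against my fit.

```bash
python3 - <<'E'
from h import *
from cell import ctrl
import cv2
C=dict(np.load("w1.npz"));T=ctrl.calibration("top");print((-C["R"].T@C["t"]).round(0))
a,R,t,r=fit([(15,110),(15,-110),(-110,-110),(-110,110)],[plane(C,p,160)[:2] for p in[(380,11),(374,254),(239,254),(231,12)]]);print(a,t,r)
def lw(w):return (R.T@(w[:2]-t)).round(1)
# jaw face ends, two views (height check)
ct=lambda u,v:(300+(u+.5)/5-.5,100+(v+.5)/5-.5)
for n,p,q in[("rear back",(344,200),(282,284)),("rear front",(297,200),(279,348)),("front +y",(280,38),(79,348)),("front -y",(279,97),(142,356)),("post",(202,101),(146,432))]:
    x,e=tri([ray(C,p),ray(T,ct(*q))]);print(n,x.round(1),np.round(e,1),lw(x),"plane",plane(C,p,222 if n=="post" else 198)[:2].round(1),lw(plane(C,p,222 if n=="post" else 198)))
def pr(l,z):
    w=np.r_[R@np.array(l,float)+t,z];q=C["mtx"]@(C["R"]@w+C["t"]);return (q[:2]/q[2]).round(0)
for j in(-15,-55):print([pr((j,y),z) for y in(-30,-60) for z in(198,160)])
E
```

```text
[ 612. -153.  443.]
-0.06121923990061209 [ 647.50489965 -176.17730284] [1.53931329 5.73725137 6.01840264 2.71664247]
rear back [ 632.  -222.8  177.5] [0.3 0.3] [-12.7 -47.5] plane [ 630.2 -217.3] [-14.8 -42.1]
rear front [ 590.2 -220.2  180.6] [0.9 0.9] [-54.5 -47.5] plane [ 591.2 -215.1] [-53.8 -42.3]
front +y [587.5 -93.7 198.5] [0.8 0.8] [-64.9  78.6] plane [588. -93.] [-64.5  79.3]
front -y [ 583.  -133.5  194.4] [0.4 0.4] [-67.   38.7] plane [ 583.6 -133.4] [-66.4  38.7]
post [ 532.3 -135.3  220.2] [0.6 0.6] [-117.5   33.7] plane [ 533.1 -134.9] [-116.7   34.2]
[array([344., 186.]), array([341., 178.]), array([343., 220.]), array([340., 208.])]
[array([295., 186.]), array([298., 177.]), array([296., 220.]), array([299., 208.])]
```

Rear catch mid is about (610,-219), the front mid about (585.5,-113.5), and the post about (532.7,-135) with its top at 220. All of these match the text. Descending and squeezing the rear catch.

carry_out:
  deltas: [0, 0, 0, 0, 0.002, 0.03, -0.5, 0, 0, 0, 0, 0, 0.03, -0.5, 0, 0, 0, 0, 0, 0.03, -0.5, 0, 0, 0, 0, 0, 0.022, -0.5, 0, 0, 0, 0, 0, 0.015, -0.5, 0, 0, 0, 0, 0, 0, -0.5, 0, 0, 0, 0, 0, 0, -0.5]

```text
clock: 3.65
eef_pos: [610.7, -219.7, 175.3]
tool_rot: [3.14, 0.0, 1.515]
force: [0.9, 1.1, 0.3]
width: 64.0
gripper_force: 0.0
```

carry_out:
  deltas: [0, 0, 0, 0, 0, 0, -0.2, 0, 0, 0, 0, 0, 0, 0.1, 0, 0, 0, 0, 0, 0, 0.5, 0, 0, 0, 0, 0, 0, 1, 0, 0, 0, 0, 0, 0, 1, 0, 0, 0, 0, 0, 0, 1, 0, 0, 0, 0, 0, 0, 1, 0, 0, 0, 0, 0, 0, 1]

```text
clock: 4.65
eef_pos: [610.2, -219.9, 175.7]
tool_rot: [3.141, 0.001, 1.515]
force: [-2.2, 0.0, 8.1]
width: 22.7
gripper_force: 59.5
```

carry_out:
  deltas: [0, 0, 0, 0, 0, 0, -0.5, 0, 0, 0, 0, 0, 0, -0.5, 0, 0, 0, 0, 0, 0, -0.5, 0, 0, 0, 0, 0, 0, -0.5, 0, 0, 0, 0, 0, -0.03, -0.5, 0, 0, 0, 0, 0, -0.04, -0.5, 0, 0, 0, 0, 0, -0.05, -0.5, 0, 0, 0, 0.052, -0.014, 0, -0.5, 0, 0, 0, 0.0525, -0.0142, 0, -0.5]

```text
clock: 5.78
eef_pos: [587.6, -112.9, 295.0]
tool_rot: [3.14, -0.0, 1.514]
force: [0.4, 1.1, -0.8]
width: 64.0
gripper_force: 0.0
```

carry_out:
  deltas: [0, 0, 9, 0, 0, 0, -0.5, 0, 0, 9, 0, 0, 0, -0.5, 0, 0, 9, 0, 0, 0, -0.5, 0, 0, 9, 0, 0, 0, -0.5, 0, 0, 9, 0, 0, 0, -0.5, 0, 0, 9, 0, 0, 0, -0.5, 0, 0, 9, 0, 0, 0, -0.5, 0, 0, 9, 0, 0, 0, -0.5, 0, 0, 9, 0, 0, 0, -0.5, 0, 0, 9, 0, 0, 0, -0.5, 0, 0, 0, 0, 0, 0, -0.5, 0, 0, 0, 0, 0, 0, -0.5]

```text
clock: 7.28
eef_pos: [587.6, -113.5, 294.3]
tool_rot: [-3.141, -0.0, -0.052]
force: [0.0, 0.2, -0.3]
width: 63.9
gripper_force: 0.0
```

```bash
python3 - <<'E'
from cell import ctrl
from h import *
import cv2
s=ctrl.read_state();print(s["clock"],s["eef_pos"],s["tool_rot"],s["qpos"].round(2),s["width"])
c=ctrl.calibration("wrist");im=ctrl.get_image("wrist");cv2.imwrite("pics/w2.png",im[:,:,::-1]);np.savez("w2.npz",**c)
E
```

```text
7.275 [ 587.62396122 -113.51829359  294.31494434] [-3.14149812e+00 -7.31926865e-05 -5.22870174e-02] [ 0.1   0.49  0.07  1.59 -0.04  1.06 -1.44] 63.941922011128014
```

View pics/w2.png

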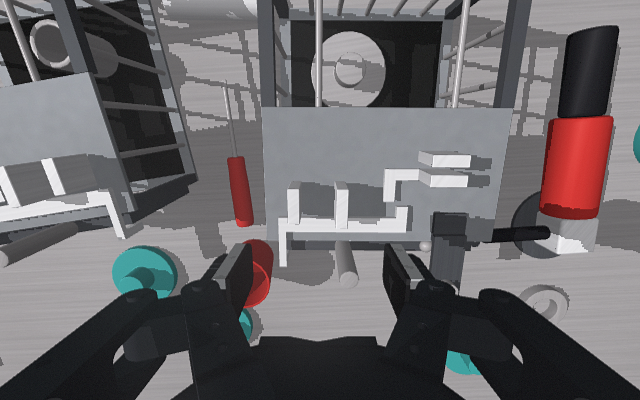

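The rear jaws at (444,159) and (444,180) now stand close together, so that catch is squeezed. The front jaws at (293,200) and (342,200) are still apart, and nothing else has moved. Now the front catch.

carry_out:
  deltas: [0, 0, 0, 0, 0, 0.03, -0.5, 0, 0, 0, 0, 0, 0.03, -0.5, 0, 0, 0, 0, 0, 0.03, -0.5, 0, 0, 0, 0, 0, 0.018, -0.5, 0, 0, 0, 0, 0, 0.012, -0.5, 0, 0, 0, 0, 0, 0, -0.5, 0, 0, 0, 0, 0, 0, -0.5]

```text
clock: 8.2
eef_pos: [588.2, -113.9, 175.1]
tool_rot: [3.141, -0.002, -0.055]
force: [-1.3, 0.2, 0.0]
width: 64.0
gripper_force: 0.0
```

carry_out:
  deltas: [0, 0, 0, 0, 0, 0, -0.2, 0, 0, 0, 0, 0, 0, 0.1, 0, 0, 0, 0, 0, 0, 0.5, 0, 0, 0, 0, 0, 0, 1, 0, 0, 0, 0, 0, 0, 1, 0, 0, 0, 0, 0, 0, 1, 0, 0, 0, 0, 0, 0, 1, 0, 0, 0, 0, 0, 0, 1]

```text
clock: 9.2
eef_pos: [588.5, -113.3, 175.7]
tool_rot: [-3.141, -0.002, -0.055]
force: [-0.9, 1.2, 8.3]
width: 22.5
gripper_force: 59.5
```

carry_out:
  deltas: [0, 0, 0, 0, 0, 0, -0.4, 0, 0, 0, 0, 0, 0, -0.4, 0, 0, 0, 0, 0, 0, -0.4, 0, 0, 0, 0, 0, 0, -0.4, 0, 0, 0, 0, 0, -0.03, -0.4, 0, 0, 0, 0, 0, -0.04, -0.4, 0, 0, 0, 0, 0, -0.05, -0.2, 0, 0, 0, -0.027, 0.0125, 0, 0, 0, 0, 0, -0.027, 0.012, 0, 0, 0, 0, 0, 0, 0, 0, 0, 0, 0, 0, 0, 0, 0, 0]

```text
clock: 10.58
eef_pos: [533.0, -134.8, 294.5]
tool_rot: [-3.141, -0.001, -0.055]
force: [-0.4, -0.1, -0.1]
width: 43.0
gripper_force: 0.0
```

```bash
python3 - <<'E'
from cell import ctrl
from h import *
import cv2
s=ctrl.read_state();print(s["clock"],s["eef_pos"],s["tool_rot"],s["qpos"].round(2),s["width"])
c=ctrl.calibration("wrist");im=ctrl.get_image("wrist");cv2.imwrite("pics/w3.png",im[:,:,::-1]);np.savez("w3.npz",**c)
for w in[(532.7,-135,222),(532.7,-135,150)]:
    q=c["mtx"]@(c["R"]@np.array(w)+c["t"]);print(q[:2]/q[2])
E
```

```text
10.575 [ 533.03622064 -134.80703572  294.46296133] [-3.14120548e+00 -1.04395552e-03 -5.47946739e-02] [ 0.14  0.42  0.08  1.72 -0.04  1.01 -1.39] 42.980554514213324
[318.63501107 215.08927634]
[318.41988759 192.99179817]
```

View pics/w3.png

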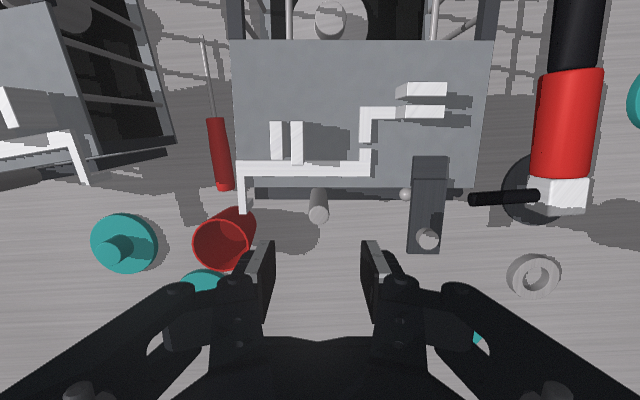

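The predicted post top at (319,215) matches what I see at (318,212). Both catches are squeezed: front jaws at (276,140) and (297,143), rear jaws at (420,90) and (420,112). The hook at (241,190) is clear of the gate's edge, and the cup at (225,240) lies outside the swing. Now to grip the post.

carry_out:
  deltas: [0, 0, 0, 0, 0, 0.03, 0, 0, 0, 0, 0, 0, 0.03, 0, 0, 0, 0, 0, 0, 0.026, 0, 0, 0, 0, 0, 0, 0.02, 0, 0, 0, 0, 0, 0, 0, 0, 0, 0, 0, 0, 0, 0, 1, 0, 0, 0, 0, 0, 0, 1, 0, 0, 0, 0, 0, 0, 1, 0, 0, 0, 0, 0, 0, 1, 0, 0, 0, 0, 0, 0, 1, 0, 0, 0, 0, 0, 0, 1]

```text
clock: 12.0
eef_pos: [533.3, -135.4, 189.3]
tool_rot: [3.141, -0.003, -0.055]
force: [-0.7, 0.0, 5.6]
width: 14.4
gripper_force: 58.8
```

carry_out:
  deltas: [0, 0, 0, -0.0135, 0.0007, 0, 1, 0, 0, 0, -0.0133, 0.002, 0, 1, 0, 0, 0, -0.0131, 0.0033, 0, 1, 0, 0, 0, -0.0127, 0.0047, 0, 1, 0, 0, 0, 0, 0, 0, 1]

```text
clock: 12.62
eef_pos: [478.1, -142.3, 189.3]
tool_rot: [-3.14, 0.0, -0.056]
force: [-0.8, 2.4, 11.0]
width: 14.4
gripper_force: 59.8
```

carry_out:
  deltas: [0, 0, 0, -0.0121, 0.0058, 0, 1, 0, 0, 0, -0.0115, 0.0071, 0, 1, 0, 0, 0, -0.0108, 0.0081, 0, 1, 0, 0, 0, -0.0098, 0.0092, 0, 1, 0, 0, 0, -0.0089, 0.0102, 0, 1, 0, 0, 0, -0.0079, 0.011, 0, 1, 0, 0, 0, 0, 0, 0, 1]

```text
clock: 13.5
eef_pos: [410.6, -187.7, 189.1]
tool_rot: [-3.136, 0.009, -0.053]
force: [-9.8, 8.9, 24.1]
width: 14.0
gripper_force: 61.7
```

```bash
python3 - <<'E'
from cell import ctrl
from h import *
import cv2
s=ctrl.read_state();print(s["clock"],s["eef_pos"],s["tool_rot"],s["qpos"].round(2),s["width"],s["force"])
a=ctrl.get_image("wrist")[:,:,::-1];b=ctrl.get_image("top")[:,:,::-1][90:290,280:440]
o=np.zeros((400,960,3),np.uint8);o[:,:640]=a;o[:,640:]=cv2.resize(b,(320,400),interpolation=cv2.INTER_CUBIC)
cv2.imwrite("pics/w4.png",cv2.resize(o,(800,333),interpolation=cv2.INTER_AREA))
E
```

```text
13.5 [ 410.57507236 -187.66188782  189.05376328] [-3.13647169  0.00852698 -0.05316606] [ 0.32  0.42  0.06  2.09 -0.05  0.64 -1.21] 13.950696156279209 [-9.81449965  8.86732559 24.14801681]
```

View pics/w4.png

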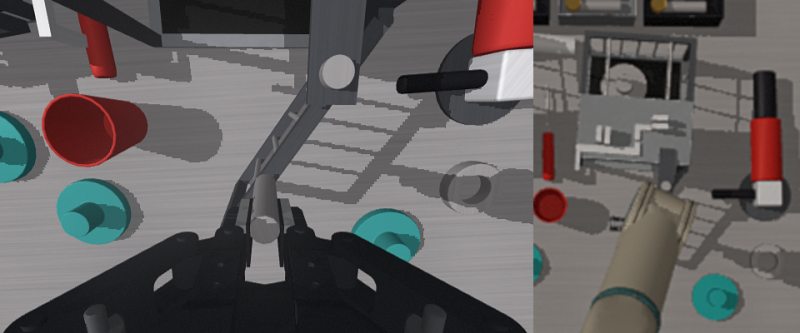

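The wrist view shows the post at (263,220) gripped between the fingers, with the gate swung out to about 1 rad and past the bump. The cup, grinder and bearing are untouched. Continuing the arc.

carry_out:
  deltas: [0, 0, 0, -0.0047, 0.012, 0, 1, 0, 0, 0, -0.0045, 0.0125, 0, 1, 0, 0, 0, -0.0035, 0.013, 0, 1, 0, 0, 0, -0.002, 0.0133, 0, 1, 0, 0, 0, 0, 0, 0, 1]

```text
clock: 14.22
eef_pos: [387.7, -237.6, 188.0]
tool_rot: [-3.134, 0.019, -0.058]
force: [-19.0, 7.6, 26.0]
width: 14.2
gripper_force: 64.3
```

carry_out:
  deltas: [0, 0, 0, 0, 0, 0, 1, 0, 0, 0, 0, 0, 0, 1, 0, 0, 0, 0, 0, 0, 1]

```text
clock: 14.6
eef_pos: [387.8, -237.2, 188.0]
tool_rot: [-3.134, 0.019, -0.057]
force: [-19.1, 8.0, 25.3]
width: 13.8
gripper_force: 64.2
```

```bash
python3 - <<'E'
from cell import ctrl
from h import *
import cv2
s=ctrl.read_state();print({k:np.round(v,3) for k,v in s.items()})
a=ctrl.get_image("wrist")[:,:,::-1];b=ctrl.get_image("scene")[:,:,::-1][80:280,240:400]
o=np.zeros((400,960,3),np.uint8);o[:,:640]=a;o[:,640:]=cv2.resize(b,(320,400),interpolation=cv2.INTER_CUBIC)
cv2.imwrite("pics/w5.png",cv2.resize(o,(800,333),interpolation=cv2.INTER_AREA))
E
```

```text
{'clock': np.float64(14.6), 'qpos': array([ 0.439,  0.43 ,  0.065,  2.074, -0.042,  0.658, -1.096]), 'qd': array([-0.   ,  0.   ,  0.002, -0.002,  0.001, -0.001,  0.   ]), 'tau': array([ -1.597, -30.953,  -0.874, -20.632,  -0.752,  -6.47 ,   0.164]), 'eef_pos': array([ 387.785, -237.173,  187.988]), 'tool_rot': array([-3.134,  0.019, -0.057]), 'force': array([-19.078,   7.995,  25.274]), 'torque': array([ 1.102,  4.056, -0.195]), 'gripper_force': np.float64(64.223), 'width': np.float64(13.836)}
```

View pics/w5.png

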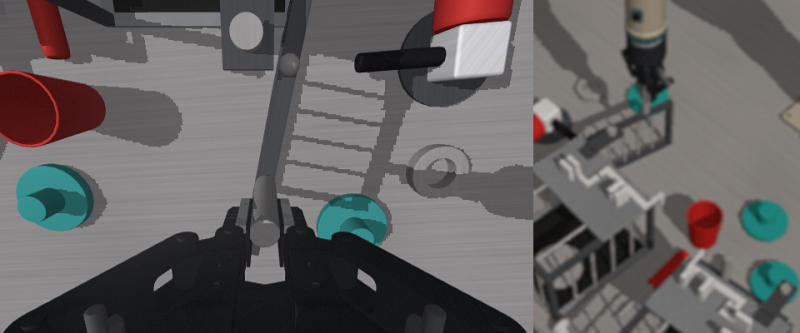

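The gate stands at about 1.4 rad with the post firmly gripped at (263,225), and nothing else has moved. The tool is being pulled outward with about 19 N, so I'll relax the command in -x while finishing the swing.

carry_out:
  deltas: [0, 0, 0, -0.004, 0.009, -0.001, 1, 0, 0, 0, -0.004, 0.009, -0.001, 1, 0, 0, 0, -0.001, 0.01, 0, 1, 0, 0, 0, 0, 0.01, 0, 1, 0, 0, 0, 0, 0, 0, 1, 0, 0, 0, 0, 0, 0, 1]

```text
clock: 15.45
eef_pos: [383.2, -273.7, 188.3]
tool_rot: [-3.134, 0.009, -0.053]
force: [-1.5, 6.7, -4.8]
width: 14.1
gripper_force: 60.7
```

```bash
python3 - <<'E'
from cell import ctrl
from h import *
import cv2
s=ctrl.read_state();print({k:np.round(v,3) for k,v in s.items()})
w=s["eef_pos"][:2]-np.array([525,-269.8]);c,q=np.cos(-.057),np.sin(-.057);l=np.array([[c,q],[-q,c]])@w;print(l,np.arctan2(-l[0],l[1]))
a=ctrl.get_image("wrist")[:,:,::-1];cv2.imwrite("pics/w6.png",a);np.savez("w6.npz",**ctrl.calibration("wrist"))
E
```

```text
{'clock': np.float64(15.45), 'qpos': array([ 0.519,  0.446,  0.06 ,  2.041, -0.045,  0.667, -1.015]), 'qd': array([-0.002,  0.   ,  0.002,  0.003, -0.   , -0.   ,  0.   ]), 'tau': array([  2.624, -43.821,   3.649, -18.066,   0.597,  -1.474,  -0.282]), 'eef_pos': array([ 383.209, -273.747,  188.32 ]), 'tool_rot': array([-3.134,  0.009, -0.053]), 'force': array([-1.465,  6.71 , -4.76 ]), 'torque': array([1.116, 0.234, 0.251]), 'gripper_force': np.float64(60.654), 'width': np.float64(14.058)}
[-141.33579474  -12.01810707] 1.6556245651448167
```

View pics/w6.png

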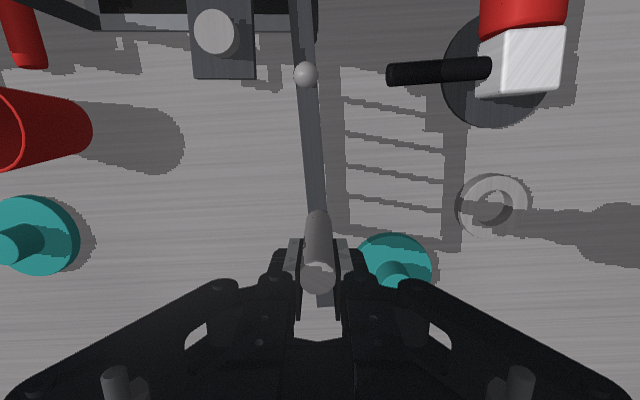

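The post at (318,250) is still held, and the rail runs from (303,20) to (318,205). I'll check the gate's angle from those two rail points, then hand in if it's beyond square.

```bash
python3 - <<'E'
from cell import ctrl
from h import *
C=dict(np.load("w6.npz"))
p=plane(C,(303,20),150)[:2];q=plane(C,(318,205),150)[:2];d=q-p
th=np.arctan2(d[1],d[0])%(2*np.pi)
ang=th-(np.pi/2-.057);print(p,q,ang)
if 1.6<ang<1.85: print(ctrl.finish_job())
E
```

```text
[ 500.82024852 -271.44924606] [ 399.65118669 -274.03694807] 1.6533687485268955
the job is handed in; nothing more can be done
None
```

The job is handed in: the right-hand cage, which holds the hub, has its rear catch and then its front catch squeezed, and its gate is held open at about 1.65 rad by the gripper; the verdict itself was not reported back.

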